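# Chock a microscope's pod holder for transport

### The arm

A 7-joint arm with a two-finger parallel gripper is mounted at the origin on the work surface. World frame = base frame: x ahead of the robot, y to its left, z up, the work surface at z = 0. Lengths are in m, angles in rad, forces in N, time in s.
With the tool pointing down it reaches from about 0.425 to 0.925 m from the base axis. Payload 6.8 kg.
Tool frame: the origin (TCP) lies between the finger pads; the fingertips stand 14 mm ahead of it and the grasp point (between the pads) lies 5 mm behind it; z points along the fingers, y is the direction in which the jaws open and shut (so a half turn about z gives the same grasp; the last joint's range is limited). The gripper opens to 85 mm and grips with 20 to 120 N. Pads are 22 mm wide; open, the fingers measure 114 mm over their backs; the gripper's body (76 mm by 85 mm) begins 54 mm behind the grasp point. The pads swing forward as they close: fully open they stand 13 mm farther back than shut.
Start: joints at [1.144, 0.477, 0.022, 1.555, -0.011, 1.109, -0.083], TCP at [0.212, -0.641, 0.245] pointing down, gripper open.
Joint ranges: [-2.96, 2.96], [-0.34, 2.1], [-1.41, 1.46], [0.24, 2.44], [-1.37, 4.51], [0.17, 1.92], [-2.96, 2.96]. Speed limits (rad/s): [2.39, 2.39, 3.14, 3.14, 3.14, 3.14, 3.14].

### API

Orientations are given as a unit quaternion [w, x, y, z].
In Python, from station import bot gives the robot as it stands.
- The arm moves only by the shell command python3 -m crank 'ROWS' [FORCE]. ROWS is JSON, a list of rows, each a list of 3 entries, a list of its own where there are three numbers: the shift along the tool's x, y, z in m, then the turn, a rotation vector about the tool's x, y, z in degrees, then the finger opening in m, from 0 to 0.0854. A call has 1 to 10 rows; each row shifts and turns the commanded pose from where the row before left it, along the tool's axes as they then stand; what a row does not reach is not made up. A row lasts 1/8 s, in which the tool goes at most 62.5 mm and 10.7 degrees, less where a joint would pass 70% of its speed; a pose out of reach is approached as far as the arm can. A call is refused whole if a number of a shift passes 0.0625 or a number of a turn 10.7, either way. A call with a gripper value outside its range is refused whole. The fingers move at their own pace and stop on an object; FORCE is the grip in N (left out, the last holds). Time passes only in rows, so rows that do not move let the fingers close. It gives the time, the measured TCP pose, the force and the opening at its end, in the units of the state.
- bot.get_obs(): the state, without advancing time (a new reading comes with each control period).
- bot.read_camera(name): name is "scene" or "top"; returns (picture, depth): 420x560x3 uint8, red, green, blue; 420x560 float32, m along the optical axis (not along the pixel's ray), 0 where there is no reading.
- bot.calibration(name): a dict with "fx", "fy", "cx", "cy" (pixels), "D" ([k1, k2, p1, p2, k3] as OpenCV has them; the pictures are not rectified), "extrinsics" (4x4, takes a point from camera to world coordinates). Camera axes: x right, y down, z forward; pixel columns grow to the right and rows downward; lengths in m; the calibration is good to about 2 mm. A picture is of the moment at which its call begins. calibration takes no time and is no camera call.
- bot.hand_in(): hands the job in, once; it reports no verdict.
The state is a dict: "t": time; "q": joint angles; "joint_vel": joint speeds; "joint_torque": joint torques, N m; "eef_pos": TCP position; "tool_rot": TCP orientation; "contact_force": force on the tool from outside, world axes, zero at the start; "torque": the same for the moment, N m; "gripper_width": opening from 0.0 (shut) to 1.0 (fully open).
Only numpy, scipy, OpenCV 4.12 (cv2) and the standard library are available. Lean on these libraries where they do the work, as an engineer would, in place of code of your own. Each camera call takes 0.05 s, during which the arm holds its last target.

### The job

The microscope is being packed for transport, with its head and focus shaft already taken off. Set the wooden wedge on the stage and slide it, thin end first and straight in from the front, under the middle of the empty holder ring's front lug, so that the wedge lifts the holder to the transport mark on the column, where it must be nipped firmly up against its stop screws but not forced. Leave the wedge in place, do not lean on the microscope, and leave the parts lying around it alone.

Things in the scene. Friction and masses are not known exactly. Their poses are not given: they have to be found in the camera images.
- scope: The white microscope stand, fixed to the bench on screw feet (its height differs by up to 4 mm from case to case). Base 300 x 190 mm, origin at the middle of the base, 8 mm below the base's underside; its own x runs from the front of the stand to the column, z up. The flat stage (x from -149 to +23 mm, 170 mm wide) has its top 50 mm above this origin. The column stands at x = 96 to 141 mm and is 260 mm tall. The holder ring hangs low over the stage.
- stage: The flat painted stage plate on the front part of the base, with a frosted disc and two spring clips turned aside at y = +-66 mm. Its axes are those of the stand; origin on its underside, top 6 mm above it; 172 x 170 mm.
- ring_holder: The empty holder ring in front of the column, 88 mm outside and 76 mm inside diameter, 18 mm tall, with a square lug 40 mm wide on its front. Axes as the stand; origin in the ring's axis at its underside. It goes up and down with the carriage. It is clamped to the carriage at a height that differs by up to 3 mm either way from stand to stand: at rest its underside is 6 to 12 mm above the stage, at the transport mark 18 to 24 mm.
- lug_edge (a point): Middle of the lower front edge of the lug of the holder ring, which the wedge's slope meets: straight edge along the stand's y. 50 mm in front of the ring's axis, at the level of the ring's underside. Axes as the stand.
- carriage (a joint): Height of the focus carriage with the holder, in m: 0 = resting at the bottom, 0.012 = its index line is level with the transport mark on the column and its top is up against the two stop screws, which are rigid. With the focus shaft out it slides freely and drops back if not held; it weighs 0.3 to 0.5 kg with the ring, so while it rises the wedge carries 3 to 6 N. Nipped firmly means that the wedge carries 9 to 30 N; more is forcing it.
- wedge_mid (a point): Centre (half-way up) of the loose wooden wedge: 140 mm long, 32 mm wide, flat underneath, 4 mm thick at the thin end rising evenly (1 in 4) to 39 mm at the thick end; 70 g. Its own x points to the thin end, z up; this point is 21.5 mm above its flat underside and 70 mm from either end. It starts flat on the bench and stays where it is left, under load too.
- wedge_tip (a point): Middle of the thin end of the wedge, 2 mm above its underside. The faces are waxed: sliding it in takes a push of 0.75 to 1.05 times the load it carries (more if you press down on it too): 3 to 8 N while the holder rises, climbing steeply within 1 to 3 mm of travel once the holder meets its stop. About 14 N of push leaves it snug.
- pod: Bystander: the removed black optical head, a cylinder 80 mm across and 98 mm tall, standing on the bench. Origin under its centre.
- focus_shaft: Bystander: the removed steel focus shaft with its black knobs, 168 mm long, lying in a tray. Origin under its centre.
- tray: Fixed grey plastic tray, 76 x 196 x 22 mm, origin under its centre; the focus shaft lies in it along its y.
- screwdriver: Bystander: a screwdriver lying on the bench.

How it is judged:
By the outcome, as a careful person would: the job done as asked, in the order asked, and still so for the second after the job is handed in, with the robot touching nothing.
It also fails if it takes over 64 s, if anything falls off the work surface, if the arm or the gripper's body presses on something with over 40 N, if the wrist force passes 120 N, or if a joint passes its speed limit or range.

## Working session

There is one attempt and no reset: what is moved stays moved. The work goes in short steps, Python scripts to look and compute and a shell command to move; the robot and the scene stay as the last step left them, time stands still between calls to the robot, and variables do not carry over. Pictures are saved under pics/ and viewed, and the job is handed in when it is done.

```bash
ls; mkdir -p pics
python3 - <<'E'
from station import bot
import cv2,numpy as np
o=bot.get_obs()
for k,v in o.items(): print(k,np.round(v,4))
for n in("scene","top"):
    c=bot.calibration(n); print(n,{k:np.round(v,4).tolist() for k,v in c.items()})
    im,d=bot.read_camera(n); cv2.imwrite(f"pics/{n}0.png",im[:,:,::-1]); np.save(f"{n}0d.npy",d); np.save(f"{n}0.npy",im)
E
```

```text
pics
t 0.0
q [ 1.1439  0.4778  0.0223  1.5565 -0.0115  1.1093 -0.0831]
joint_vel [ 0.0001  0.0007 -0.0007  0.0007  0.0019  0.0011 -0.0006]
joint_torque [ 1.00000e-04 -5.96466e+01  1.60800e+00 -2.81203e+01  1.25000e-02
  9.20000e-03 -0.00000e+00]
eef_pos [ 0.2114 -0.6404  0.2443]
tool_rot [-9.000e-04  9.873e-01  1.588e-01 -2.000e-04]
contact_force [-0.0301 -0.0569 -0.3582]
torque [-0.0158 -0.0146  0.0291]
gripper_width 0.9997
scene {'fx': 510.5148, 'fy': 510.5148, 'cx': 282.0551, 'cy': 215.2535, 'D': [0.0636, 0.0, 0.0, 0.0, 0.0], 'extrinsics': [[-0.5914, 0.5591, -0.5811, 1.308], [0.8063, 0.3986, -0.437, 0.4837], [-0.0127, -0.727, -0.6865, 0.899], [0.0, 0.0, 0.0, 1.0]]}
top {'fx': 418.2191, 'fy': 418.2191, 'cx': 281.5507, 'cy': 205.2112, 'D': [-0.006, 0.0, 0.0, 0.0, 0.0], 'extrinsics': [[-0.0161, -0.9963, 0.0843, 0.5318], [-0.9997, 0.0178, 0.0189, -0.0765], [-0.0203, -0.084, -0.9963, 1.2481], [0.0, 0.0, 0.0, 1.0]]}
```

View pics/scene0.png

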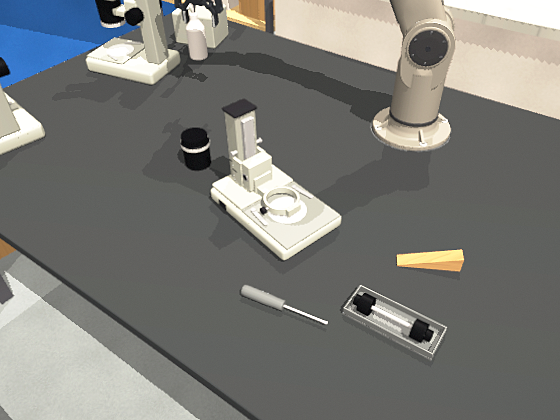

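View pics/top0.png

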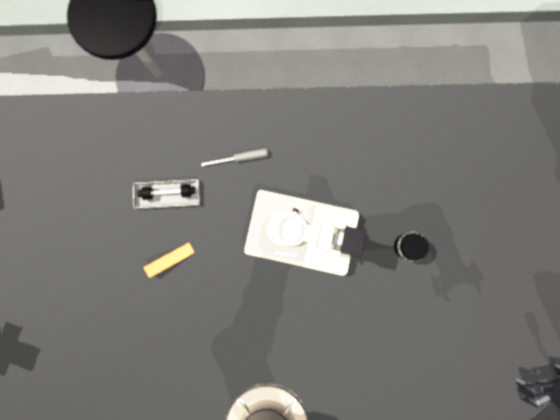

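Wedge is at scene (430,260) and top (170,260), with its thin end toward the stand. The stand's front faces left in the top view. Next I'll zoom in.

Run:
```python
import cv2,numpy as np
t=np.load("top0.npy");s=np.load("scene0.npy")
cv2.imwrite("pics/t1.png",cv2.resize(t[170:300,130:380,::-1],None,fx=3.2,fy=3.2,interpolation=cv2.INTER_CUBIC))
cv2.imwrite("pics/s1.png",cv2.resize(s[95:275,200:480,::-1],None,fx=2.85,fy=2.85,interpolation=cv2.INTER_CUBIC))
```

```text
(no output)
```

View pics/t1.png

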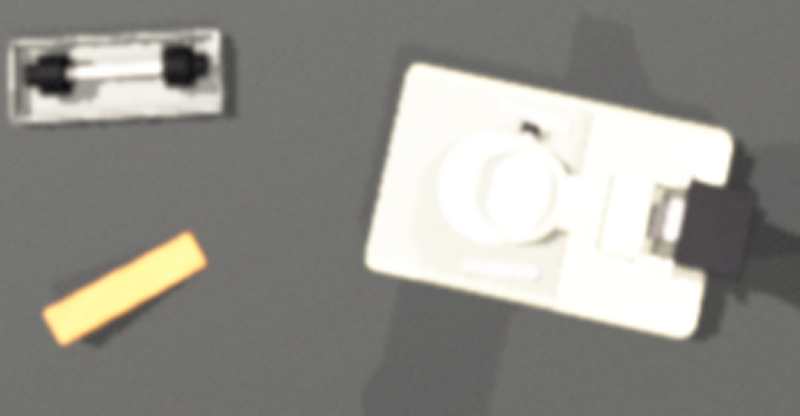

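View pics/s1.png

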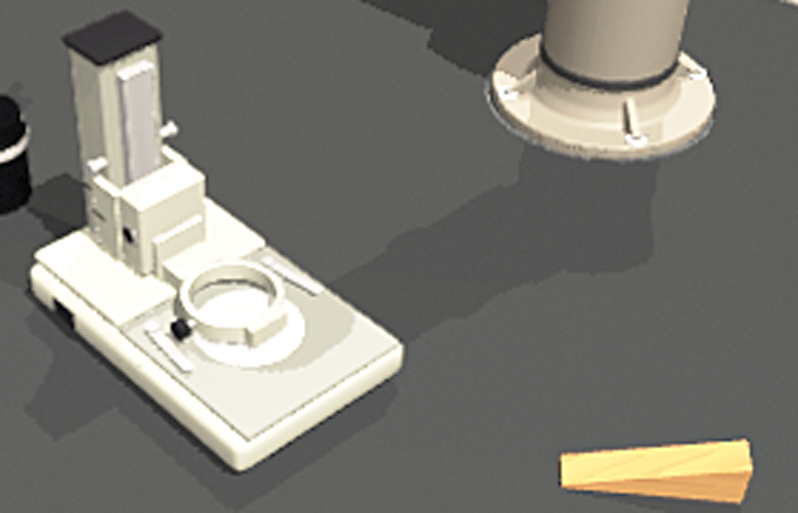

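```bash
cat > h.py <<'E'
import numpy as np,cv2
from station import bot
C={n:bot.calibration(n) for n in("scene","top")}
def rays(n,uv):
    c=C[n];K=np.array([[c["fx"],0,c["cx"]],[0,c["fy"],c["cy"]],[0,0,1]])
    p=cv2.undistortPoints(np.array(uv,float).reshape(-1,1,2),K,np.array(c["D"])).reshape(-1,2)
    d=np.c_[p,np.ones(len(p))];E=np.array(c["extrinsics"])
    return E[:3,3],d@E[:3,:3].T,d
def plane(n,uv,z):
    o,D,_=rays(n,uv); return o+D*((z-o[2])/D[:,2])[:,None]
def cloud(n,dep,mask):
    v,u=np.nonzero(mask&(dep>0)); o,D,_=rays(n,np.c_[u,v]); return np.c_[u,v],o+D*dep[v,u][:,None]
def proj(n,P):
    c=C[n];E=np.linalg.inv(np.array(c["extrinsics"]));K=np.array([[c["fx"],0,c["cx"]],[0,c["fy"],c["cy"]],[0,0,1]])
    return cv2.projectPoints(np.array(P,float),cv2.Rodrigues(E[:3,:3])[0],E[:3,3],K,np.array(c["D"]))[0].reshape(-1,2)
E
python3 - <<'E'
from h import *
for n in("top","scene"):
    im=np.load(n+"0.npy");d=np.load(n+"0d.npy");hsv=cv2.cvtColor(im,cv2.COLOR_RGB2HSV)
    m=(hsv[...,1]>90)&(hsv[...,0]>8)&(hsv[...,0]<30)&(hsv[...,2]>120)
    w=np.zeros_like(m); 
    if n=="top": w[235:285,135:205]=1
    else: w[240:280,385:475]=1
    m&=w
    uv,P=cloud(n,d,m); print(n,"wedge",len(P),P.min(0).round(3),P.max(0).round(3),P.mean(0).round(4))
    c=max(cv2.findContours(m.astype(np.uint8),0,2)[0],key=cv2.contourArea)
    b=cv2.boxPoints(cv2.minAreaRect(c)); print(b.round(1).tolist())
    # bench level near
    bm=np.zeros_like(m); 
    if n=="top": bm[290:320,130:200]=1
    else: bm[225:245,400:460]=1
    print("bench z",np.median(cloud(n,d,bm)[1],0).round(4))
    # stage points
    bm[:]=0
    if n=="top": bm[232:243,255:264]=1
    else: bm[225:235,285:300]=1
    print("stage",np.median(cloud(n,d,bm)[1],0).round(4))
im=np.load("top0.npy");d=np.load("top0d.npy")
hsv=cv2.cvtColor(im,cv2.COLOR_RGB2HSV)
m=(im.min(2)>150); w=np.zeros_like(m);w[180:285,235:370]=1;m&=w
c=max(cv2.findContours(m.astype(np.uint8),0,2)[0],key=cv2.contourArea)
for z in(.035,.045):
    q=plane("top",c.reshape(-1,2),z)[:,:2].astype(np.float32)*1000
    r=cv2.minAreaRect(q);print(z,r,cv2.boxPoints(r).round(1).tolist())
E
```

```text
top wedge 437 [ 0.43   0.21  -0.005] [0.532 0.363 0.042] [0.4788 0.285  0.0168]
[[142.0, 266.5], [189.0, 240.89999389648438], [195.6999969482422, 253.1999969482422], [148.6999969482422, 278.79998779296875]]
bench z [0.3494 0.2974 0.001 ]
stage [0.5431 0.0119 0.0529]
scene wedge 1084 [ 0.398  0.211 -0.002] [0.531 0.348 0.043] [0.4839 0.2899 0.0188]
[[395.79998779296875, 253.8000030517578], [462.5, 248.8000030517578], [464.1000061035156, 270.6000061035156], [397.3999938964844, 275.6000061035156]]
bench z [0.3938 0.2453 0.0007]
stage [ 0.6176 -0.0078  0.052 ]
0.035 ((555.8387451171875, -108.85250854492188), (305.85675048828125, 194.27130126953125), 76.6973648071289) [[426.1000061035156, -235.3000030517578], [615.2000122070312, -280.0], [685.5999755859375, 17.600000381469727], [496.5, 62.29999923706055]]
0.045 ((555.6407470703125, -108.58602905273438), (303.33538818359375, 192.66978454589844), 76.69738006591797) [[427.0, -234.0], [614.5, -278.3999938964844], [684.2999877929688, 16.799999237060547], [496.79998779296875, 61.20000076293945]]
```

Run:
```python
from h import *
T=[[189,240.9],[195.7,253.2]];B=[[142,266.5],[148.7,278.8]]
a=plane("top",T,.004)[:,:2];b=plane("top",B,.039)[:,:2]
print("thin",a.round(4),"thick",b.round(4)); am=a.mean(0);bm=b.mean(0);v=am-bm
print("len",np.linalg.norm(v),"yaw",np.degrees(np.arctan2(v[1],v[0])),"mid",(am+bm)/2, "w",np.linalg.norm(a[0]-a[1]),np.linalg.norm(b[0]-b[1]))
# scene corners from crop
cr=lambda x,y:[x/2.85+200-.35,y/2.85+95-.35]
for nm,p,z in(("thin_top_near",cr(562,455),.004),("thin_bot",cr(562,487),.004),("thick back top",cr(748,440),.039),("thick near top",cr(752,470),.039),("thick near bot",cr(743,503),.0)):
    print(nm,plane("scene",[p],z).round(4))
for z in (.058,.061,.064): print("lug",z,plane("scene",[cr(247,345),cr(287,330)],z).round(4).tolist())
# stage height across: robust plane from depth both
u=np.array([-.230,-.973]);u/=np.linalg.norm(u);l=np.array([-u[1],u[0]]);o=np.array([.5557,-.1087])
for n in("top","scene"):
    d=np.load(n+"0d.npy");uv,P=cloud(n,d,np.ones_like(d,bool))
    x=(P[:,:2]-o)@u;y=(P[:,:2]-o)@l
    k=(x>-.14)&(x<-.09)&(abs(y)<.06)&(P[:,2]<.09); print(n,"stage z",np.median(P[k,2]),P[k,2].std(),k.sum())
    k=(abs(x+.2)<.03)&(abs(y)<.06)&(P[:,2]<.09); print(n,"bench z",np.median(P[k,2]))
    k=(x>-.08)&(x<.05)&(abs(y)<.06)&(P[:,2]>.062)&(P[:,2]<.1); print(n,"ring pts",k.sum(),"z p90",np.percentile(P[k,2],[50,80,90]),"x",np.percentile(x[k],[1,50,99]),"y",np.percentile(y[k],[1,50,99]))
    k=(x>0.04)&(abs(y)<.04)&(P[:,2]>.24); print(n,"cap",k.sum(),np.median(x[k]),np.median(y[k]),np.median(P[k,2]))
```

```text
thin [[0.5353 0.2245]
 [0.4986 0.2044]] thick [[0.4637 0.3524]
 [0.4283 0.3325]]
len 0.14631486945596192 yaw -60.983155346495295 mid [0.48147623 0.27846633] w 0.04186810423710411 0.04060273094353783
thin_top_near [[0.5016 0.2121 0.004 ]]
thin_bot [[0.533 0.228 0.004]]
thick back top [[0.4333 0.3337 0.039 ]]
thick near top [[0.4618 0.3484 0.039 ]]
thick near bot [[0.4611 0.35   0.    ]]
lug 0.058 [[0.5915, -0.0425, 0.058], [0.5567, -0.0257, 0.058]]
lug 0.061 [[0.594, -0.0406, 0.061], [0.5594, -0.0239, 0.061]]
lug 0.064 [[0.5966, -0.0387, 0.064], [0.5621, -0.022, 0.064]]
top stage z 0.05273406085256349 0.0023142194325989312 727
top bench z 0.001188990211544505
top ring pts 472 z p90 [0.07880453 0.08106942 0.08215989] x [-0.07883149  0.00103689  0.04683683] y [-0.04610543  0.00171167  0.057873  ]
top cap 678 0.11638864407399571 -0.0009063340624017121 0.2625668882431007
scene stage z 0.05200024885100657 0.005097638167400334 754
scene bench z 0.00026337042478380424
scene ring pts 839 z p90 [0.07741151 0.0807684  0.08897915] x [-0.07886636  0.00280379  0.04723038] y [-0.04029731  0.00849089  0.05792199]
scene cap 576 0.10538586800880526 0.00526494230622354 0.2614312057131533
```

Run:
```python
from h import *
s=np.load("scene0.npy")
u=np.array([-.230,-.973]);u/=np.linalg.norm(u);l=np.array([-u[1],u[0]]);o=np.array([.5557,-.1087])
im=cv2.resize(s[150:270,200:350,::-1],None,fx=5.3,fy=5,interpolation=cv2.INTER_CUBIC)
im=np.clip((im.astype(float)-120)*1.9,0,255).astype(np.uint8)
f=lambda x,y,z:np.r_[o+x*u+y*l,z]
P=[f(-.149,-.085,.052),f(-.149,.085,.052),f(.023,-.085,.052),f(.023,.085,.052),f(-.149,0,.052),f(-.06,0,.052)]
for q in proj("scene",P):
    cv2.circle(im,(int((q[0]-200+.5)*5.3),int((q[1]-150+.5)*5)),4,(0,0,255),1)
cv2.imwrite("pics/s2.png",im)
```

```text
(no output)
```

View pics/s2.png

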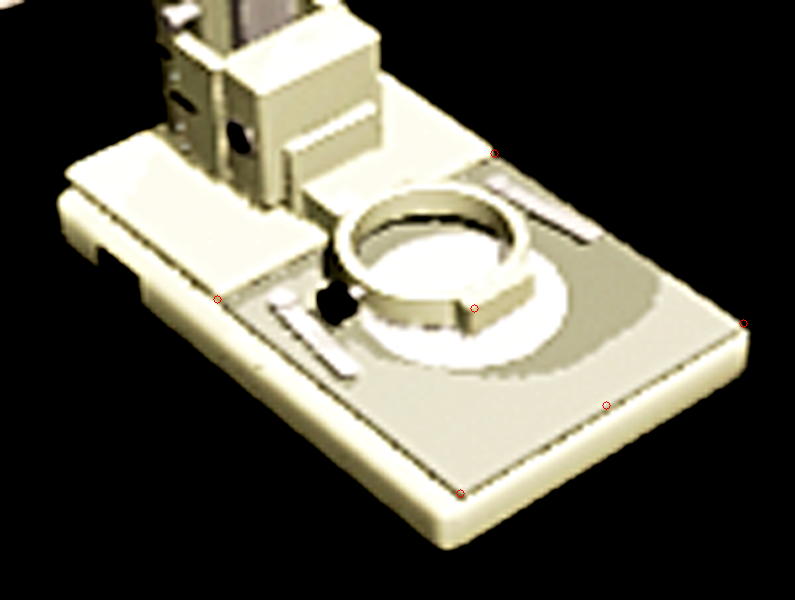

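Run:
```python
from h import *
cr=lambda x,y:[x/5.3+200-.5,y/5+150-.5]
G=plane("scene",[cr(460,497),cr(745,329),cr(493,157),cr(222,302)],.052)[:,:2]
M=np.array([[-.149,-.085],[-.149,.085],[.023,.085],[.023,-.085]])
A=np.c_[M-M.mean(0)];B=G-G.mean(0)
th=np.arctan2((A[:,0]*B[:,1]-A[:,1]*B[:,0]).sum(),(A*B).sum())
R=np.array([[np.cos(th),-np.sin(th)],[np.sin(th),np.cos(th)]]);t=G.mean(0)-R@M.mean(0)
print("yaw",np.degrees(th),"o",t,"res",(G-(M@R.T+t)).round(4).tolist())
for z in(.058,.061,.064):
    L=plane("scene",[cr(471,332),cr(535,298)],z)[:,:2]; print(z,((L-t)@R).round(4).tolist(),L.mean(0))
L=plane("scene",[cr(458,302),cr(530,263)],.079)[:,:2]; print("top",((L-t)@R).round(4).tolist())
# side view: top image ring
im=np.load("top0.npy")[195:265,250:330,::-1]
im=np.clip((im.astype(float)-215)*6.4,0,255).astype(np.uint8)
cv2.imwrite("pics/t2.png",cv2.resize(im,None,fx=8,fy=8,interpolation=cv2.INTER_CUBIC))
```

```text
yaw -109.67120646557726 o [ 0.55092324 -0.10484415] res [[0.1537, -0.0464], [-0.1711, 0.0515], [-0.1529, 0.0448], [0.1703, -0.05]]
0.058 [[-0.0758, 0.0135], [-0.0727, -0.0242]] [ 0.57090247 -0.03314493]
0.061 [[-0.0784, 0.0153], [-0.0754, -0.0223]] [ 0.57353175 -0.03130151]
0.064 [[-0.081, 0.0171], [-0.078, -0.0203]] [ 0.57616104 -0.02945809]
top [[-0.0738, 0.0191], [-0.0696, -0.0233]]
```

View pics/t2.png

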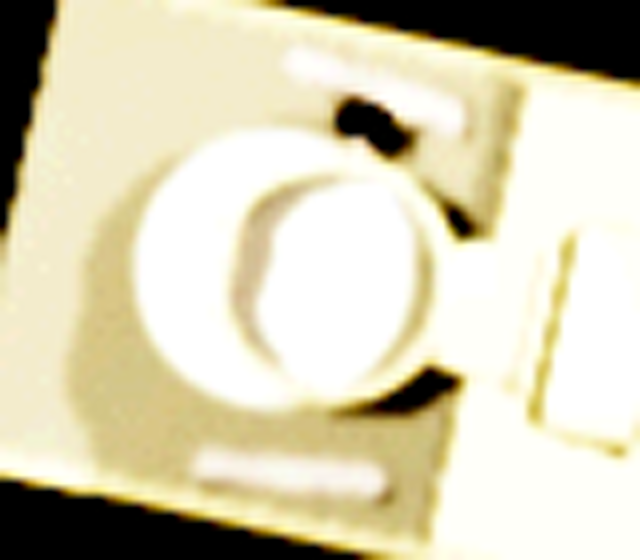

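Run:
```python
from h import *
cr=lambda x,y:[x/5.3+200-.5,y/5+150-.5]
for zs in(.050,.052,.054):
    G=plane("scene",[cr(460,497),cr(745,329),cr(493,157),cr(222,302)],zs)[:,:2]
    M=np.array([[-.149,.085],[-.149,-.085],[.023,-.085],[.023,.085]])
    A=np.c_[M-M.mean(0)];B=G-G.mean(0)
    th=np.arctan2((A[:,0]*B[:,1]-A[:,1]*B[:,0]).sum(),(A*B).sum())
    R=np.array([[np.cos(th),-np.sin(th)],[np.sin(th),np.cos(th)]]);t=G.mean(0)-R@M.mean(0)
    print(zs,"yaw",np.degrees(th),"o",t,"res",(G-(M@R.T+t)).round(4).tolist())
    for z in(.058,.061,.064):
        L=plane("scene",[cr(471,332),cr(535,298)],z)[:,:2]; print(z,((L-t)@R).round(4).tolist(),L.mean(0))
    L=plane("scene",[cr(458,302),cr(530,263)],.079)[:,:2]; print("top",((L-t)@R).round(4).tolist())
```

```text
0.05 yaw -103.51914623777182 o [ 0.55566536 -0.10802469] res [[0.0001, -0.0004], [0.0003, 0.0007], [0.0007, -0.0012], [-0.0011, 0.0009]]
0.058 [[-0.0758, 0.0162], [-0.0769, -0.0216]] [ 0.57090247 -0.03314493]
0.061 [[-0.0783, 0.0183], [-0.0793, -0.0194]] [ 0.57353175 -0.03130151]
0.064 [[-0.0807, 0.0203], [-0.0817, -0.0172]] [ 0.57616104 -0.02945809]
top [[-0.0733, 0.0215], [-0.0737, -0.0211]]
0.052 yaw -103.51914623777179 o [ 0.55740291 -0.10677523] res [[-0.0002, -0.0005], [0.0004, 0.0004], [0.001, -0.0011], [-0.0012, 0.0012]]
0.058 [[-0.0742, 0.0148], [-0.0753, -0.023]] [ 0.57090247 -0.03314493]
0.061 [[-0.0766, 0.0169], [-0.0777, -0.0208]] [ 0.57353175 -0.03130151]
0.064 [[-0.079, 0.0189], [-0.0801, -0.0186]] [ 0.57616104 -0.02945809]
top [[-0.0716, 0.0201], [-0.0721, -0.0225]]
0.054 yaw -103.5191462377718 o [ 0.55914045 -0.10552577] res [[-0.0004, -0.0007], [0.0006, 0.0002], [0.0012, -0.0009], [-0.0014, 0.0014]]
0.058 [[-0.0726, 0.0134], [-0.0736, -0.0244]] [ 0.57090247 -0.03314493]
0.061 [[-0.075, 0.0155], [-0.076, -0.0222]] [ 0.57353175 -0.03130151]
0.064 [[-0.0774, 0.0175], [-0.0785, -0.02]] [ 0.57616104 -0.02945809]
top [[-0.07, 0.0187], [-0.0705, -0.0238]]
```

```bash
python3 -m crank '[[[0,0,-0.06],[0,0,0],0.0854],[[0,0,-0.06],[0,0,0],0.0854],[[0.03,-0.003,0],[0,0,-2.6],0.0854],[[0.058,-0.0055,0],[0,0,-5.3],0.0854],[[0.058,-0.0055,0],[0,0,-5.3],0.0854]]'; python3 -c "
from station import bot
print(bot.get_obs()['q'])"
```

```text
t: 0.72
eef_pos: [0.3425, -0.5711, 0.3639]
tool_rot: [-0.001, 0.962, 0.273, -0.0]
contact_force: [0.8, 0.5, -0.5]
gripper_width: 1.003
[ 0.97877444  0.38856616 -0.05921477  1.41967964  0.02262096  1.3356016
 -0.09992897]
```

```bash
python3 -m crank '[[[0.058,-0.006,0],[0,0,-5.2],0.0854],[[0.058,-0.006,0],[0,0,-5.2],0.0854],[[0.058,-0.006,0],[0,0,-5.2],0.0854],[[0.057,-0.006,0],[0,0,-5.2],0.0854],[[0.057,-0.006,0],[0,0,-5.2],0.0854],[[0.057,-0.006,0],[0,0,-5.2],0.0854],[[0.056,-0.006,0],[0,0,-5.2],0.0854],[[0.056,-0.006,0],[0,0,-5.2],0.0854],[[0.055,-0.006,0],[0,0,-5.2],0.0854],[[0.055,-0.006,0],[0,0,-5.2],0.0854]]'; python3 -m crank '[[[0.054,-0.006,0],[0,0,-5.2],0.0854],[[0.053,-0.006,0],[0,0,-5.2],0.0854],[[0.053,-0.006,0],[0,0,-5.2],0.0854],[[0.052,-0.006,0],[0,0,-5.2],0.0854],[[0.052,-0.006,0],[0,0,-5.2],0.0854],[[0.051,-0.006,0],[0,0,-5.2],0.0854],[[0.051,-0.006,0],[0,0,-5.2],0.0854],[[0,0,0],[0,0,0],0.0854]]'
cat >> h.py <<'E'
from scipy.spatial.transform import Rotation as Ro
def go(pos,tx_deg):
    "shift (tool axes) and rotvec to reach TCP pos with tool z down, tool x at world yaw tx_deg"
    o=bot.get_obs();w,x,y,z=o["tool_rot"];R=Ro.from_quat([x,y,z,w])
    c,s=np.cos(np.radians(tx_deg)),np.sin(np.radians(tx_deg))
    T=Ro.from_matrix(np.array([[c,s,0],[s,-c,0],[0,0,-1]]))
    m=R.as_matrix();print("t",o["t"],"pos",np.round(o["eef_pos"],4),"tx yaw",np.degrees(np.arctan2(m[1,0],m[0,0])).round(2),"tilt",m[:,2].round(4),"F",np.round(o["contact_force"],2))
    print("shift",R.inv().apply(np.array(pos)-o["eef_pos"]).round(4),"turn",(R.inv()*T).as_rotvec(degrees=True).round(2))
E
python3 - <<'E'
from h import *
go([.4614,.3166,.060],119.4)
E
```

```text
t: 1.98
eef_pos: [0.611, -0.0899, 0.3639]
tool_rot: [-0.001, 0.745, 0.667, -0.0]
contact_force: [1.1, -0.3, -0.4]
gripper_width: 0.997
t: 2.98
eef_pos: [0.5109, 0.2618, 0.3648]
tool_rot: [-0.001, 0.496, 0.868, 0.0]
contact_force: [1.0, -0.8, 0.3]
gripper_width: 0.998
t 2.975 pos [0.5109 0.2618 0.3648] tx yaw 120.47 tilt [-0.0019  0.0015 -1.    ] F [ 1.01 -0.82  0.32]
shift [ 0.0716 -0.0147  0.305 ] turn [-0.05 -0.13  1.07]
```

```bash
python3 -m crank '[[[0.039,-0.008,0.05],[0,0,0.53],0.0854],[[0.039,-0.007,0.05],[0,0,0.53],0.0854],[[0,0,0.06],[0,0,0],0.0854],[[0,0,0.06],[0,0,0],0.0854],[[0,0,0.04],[0,0,0],0.0854],[[0,0,0],[0,0,0],0.0854],[[0,0,0],[0,0,0],0.0854]]'
python3 - <<'E'
from h import *
go([.4584,.3218,.017],119.4)
im,d=bot.read_camera("scene");cv2.imwrite("pics/s3.png",cv2.resize(im[150:290,350:520,::-1],None,fx=4,fy=4))
E
```

```text
t: 3.85
eef_pos: [0.4651, 0.3163, 0.1086]
tool_rot: [0.0, 0.509, 0.861, 0.001]
contact_force: [0.2, -0.1, 0.9]
gripper_width: 0.998
t 3.85 pos [0.4651 0.3163 0.1086] tx yaw 118.79 tilt [ 0.0011  0.001  -1.    ] F [ 0.16 -0.13  0.89]
shift [ 0.008  -0.0033  0.0916] turn [ 0.08 -0.02 -0.61]
```

View pics/s3.png

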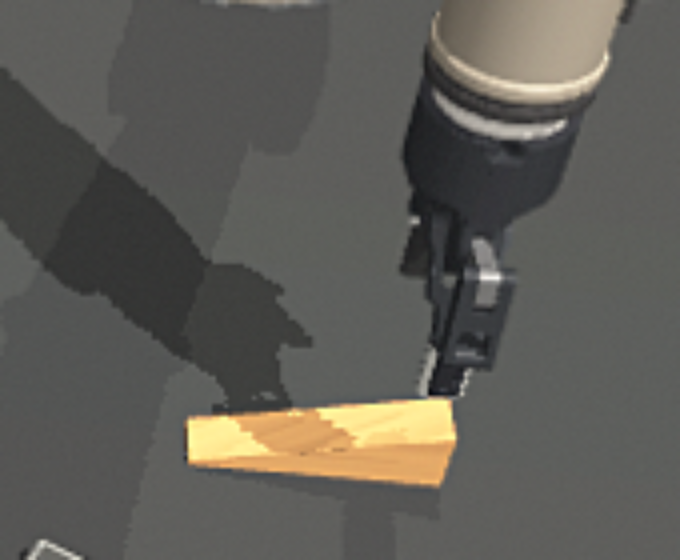

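The gripper hangs over the thick end, with its near finger at crop (465,330). I'll descend and close.

```bash
python3 -m crank '[[[0.008,-0.003,0.04],[0,0,-0.6],0.0854],[[0,0,0.03],[0,0,0],0.0854],[[0,0,0.015],[0,0,0],0.0854],[[0,0,0.006],[0,0,0],0.0854],[[0,0,0],[0,0,0],0.0854],[[0,0,0],[0,0,0],0.0854]]' 40
python3 - <<'E'
from h import *
go([.4584,.3218,.017],119.4)
E
```

```text
t: 4.65
eef_pos: [0.4586, 0.3219, 0.0175]
tool_rot: [0.0, 0.505, 0.863, 0.001]
contact_force: [-0.1, 0.1, -0.5]
gripper_width: 1.001
t 4.65 pos [0.4586 0.3219 0.0175] tx yaw 119.39 tilt [ 0.0016  0.0011 -1.    ] F [-0.11  0.11 -0.46]
shift [ 0.     -0.0002  0.0005] turn [ 0.11 -0.01 -0.01]
```

```bash
python3 -m crank '[[[0,0,0],[0,0,0],0.05],[[0,0,0],[0,0,0],0.04],[[0,0,0],[0,0,0],0.034],[[0,0,0],[0,0,0],0.02],[[0,0,0],[0,0,0],0.02],[[0,0,0],[0,0,0],0.02],[[0,0,0],[0,0,0],0.02]]' 60
python3 - <<'E'
from h import *
go([.4584,.3218,.017],119.4)
im,d=bot.read_camera("scene");np.save("s4.npy",im);cv2.imwrite("pics/s4.png",cv2.resize(im[150:290,350:520,::-1],None,fx=4,fy=4))
E
```

```text
t: 5.52
eef_pos: [0.4582, 0.3217, 0.0168]
tool_rot: [0.0, 0.504, 0.863, 0.0]
contact_force: [0.2, -0.2, 5.2]
gripper_width: 0.367
t 5.525 pos [0.4582 0.3217 0.0168] tx yaw 119.41 tilt [ 6.e-04  4.e-04 -1.e+00] F [ 0.18 -0.2   5.23]
shift [ 0.      0.0003 -0.0002] turn [ 0.04 -0.01  0.01]
```

View pics/s4.png

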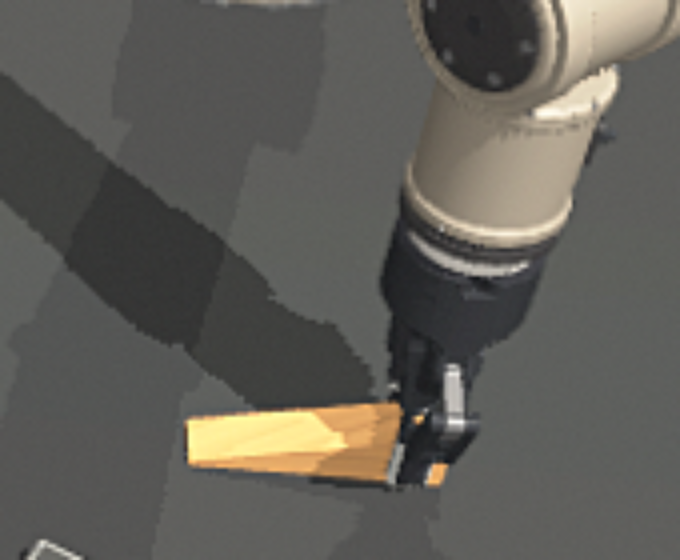

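```bash
python3 -m crank '[[[0,0,-0.02],[0,0,0],0.02],[[0,0,-0.05],[0,0,0],0.02],[[0,0,-0.05],[0,0,0],0.02],[[0,0,0],[0,0,8.6],0.02],[[0,0,0],[0,0,8.6],0.02],[[0,0,0],[0,0,8.6],0.02],[[0,0,0],[0,0,8.6],0.02],[[0,0,0],[0,0,8.4],0.02],[[0,0,0],[0,0,0],0.02]]'
python3 - <<'E'
from h import *
go([.6056,.0985,.13],76.6)
E
```

```text
t: 6.7
eef_pos: [0.4577, 0.3214, 0.1372]
tool_rot: [0.0, 0.784, 0.62, 0.0]
contact_force: [0.1, 0.2, -1.1]
gripper_width: 0.367
t 6.7 pos [0.4577 0.3214 0.1372] tx yaw 76.7 tilt [ 3.e-04  0.e+00 -1.e+00] F [ 0.09  0.21 -1.1 ]
shift [-0.1829  0.1952  0.0072] turn [ 0.02 -0.    0.1 ]
```

```bash
python3 -m crank '[[[-0.03,0.035,0],[0,0,0],0.02],[[-0.04,0.045,0],[0,0,0],0.02],[[-0.04,0.045,0.007],[0,0,0],0.02],[[-0.04,0.04,0],[0,0,0],0.02],[[-0.033,0.03,0],[0,0,0.1],0.02],[[0,0,0],[0,0,0],0.02],[[0,0,0],[0,0,0],0.02]]'
python3 - <<'E'
from h import *
go([.6056,.0985,.07],76.6)
for n in("scene","top"):
    im,d=bot.read_camera(n);np.save(n+"5.npy",im)
    im=im[130:270,200:380] if n=="scene" else im[170:300,190:380]
    cv2.imwrite(f"pics/{n}5.png",cv2.resize(im[...,::-1],None,fx=4.2,fy=4.2,interpolation=cv2.INTER_CUBIC))
E
```

```text
t: 7.58
eef_pos: [0.6047, 0.0989, 0.1296]
tool_rot: [-0.001, 0.785, 0.62, 0.0]
contact_force: [0.2, 0.3, 0.1]
gripper_width: 0.364
t 7.575 pos [0.6047 0.0989 0.1296] tx yaw 76.63 tilt [-5.e-04  1.e-03 -1.e+00] F [0.19 0.34 0.05]
shift [-0.0002  0.001   0.0596] turn [-0.04 -0.05  0.03]
```

View pics/scene5.png

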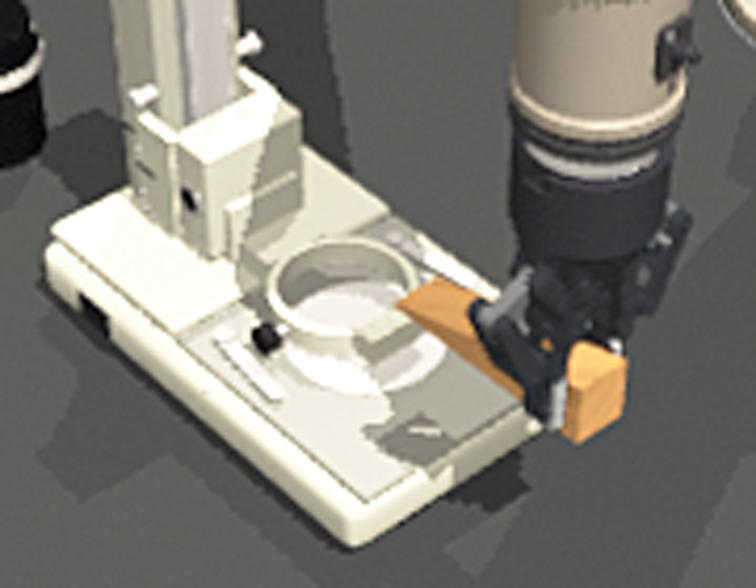

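View pics/top5.png

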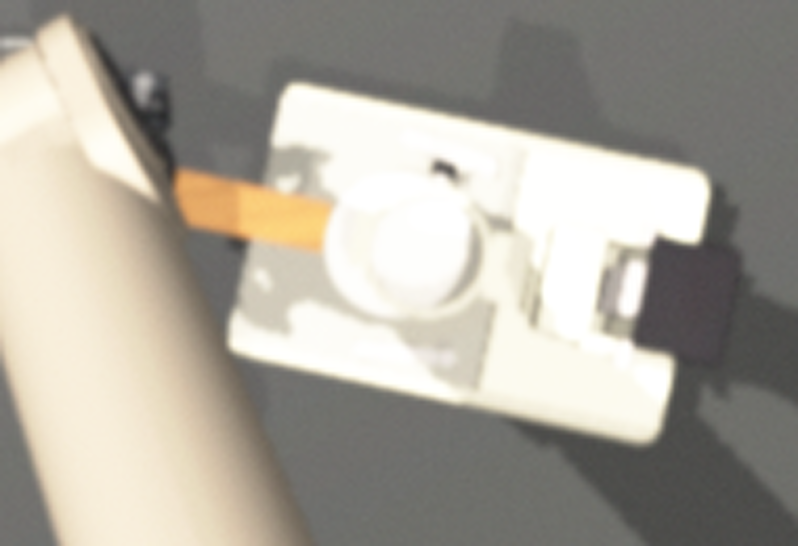

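```bash
python3 -m crank '[[[0,0.001,0.02],[0,0,0],0.02],[[0,0,0.02],[0,0,0],0.02],[[0,0,0.01],[0,0,0],0.02],[[0,0,0.003],[0,0,0],0.02],[[0,0,0],[0,0,0],0.02]]'
python3 - <<'E'
from h import *
go([.6056,.0985,.07],76.6)
for n in("scene","top"):
    im,d=bot.read_camera(n);np.save(n+"6.npy",im)
    im=im[170:260,260:350] if n=="scene" else im[195:265,220:320]
    cv2.imwrite(f"pics/{n}6.png",cv2.resize(im[...,::-1],None,fx=6.5,fy=6.5,interpolation=cv2.INTER_CUBIC))
E
```

```text
t: 8.3
eef_pos: [0.6063, 0.0981, 0.0763]
tool_rot: [-0.0, 0.785, 0.619, -0.0]
contact_force: [-0.3, 0.1, -0.5]
gripper_width: 0.363
t 8.3 pos [0.6063 0.0981 0.0763] tx yaw 76.51 tilt [-1.e-04  1.e-04 -1.e+00] F [-0.34  0.08 -0.47]
shift [ 0.0003 -0.0007  0.0063] turn [-0.01 -0.   -0.09]
```

View pics/scene6.png

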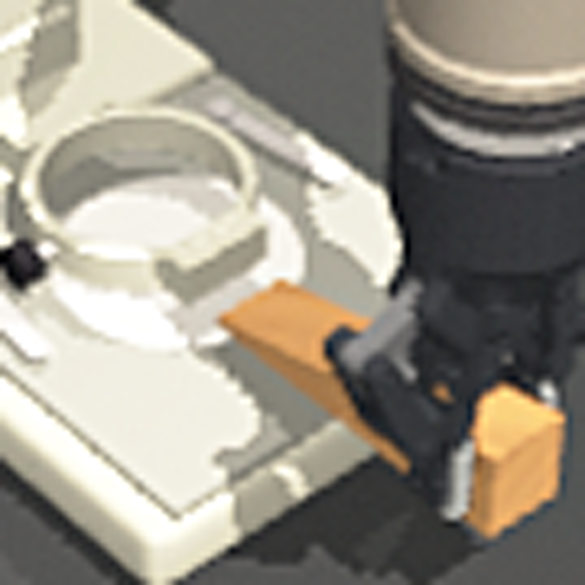

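View pics/top6.png

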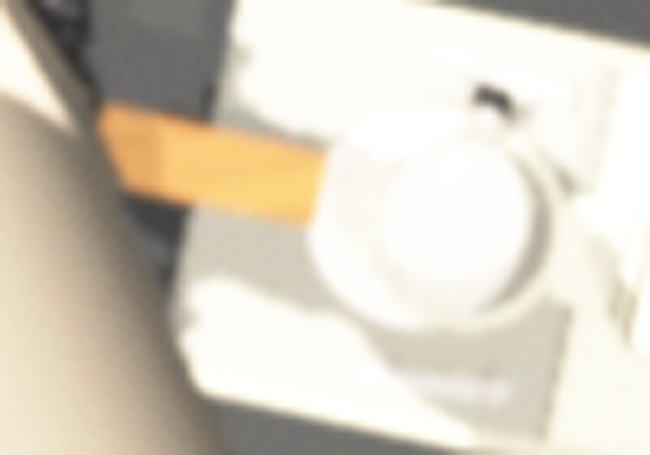

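Run:
```python
from h import *
def fr(o,yaw):
    a=np.radians(yaw);R=np.array([[np.cos(a),-np.sin(a)],[np.sin(a),np.cos(a)]]);return lambda P:((P[:,:2]-o)@R).round(4).tolist()
S=fr(np.array([.5574,-.1068]),-103.4);T=fr(np.array([.5557,-.1087]),-103.4)
cs=lambda x,y:[x/6.5+260-.42,y/6.5+170-.42]
ct=lambda x,y:[x/6.5+220-.42,y/6.5+195-.42]
print("scene tip",S(plane("scene",[cs(218,318),cs(282,283)],.0635)))
print("scene thick top end",S(plane("scene",[cs(480,432),cs(562,415)],.0595+.039)))
print("scene lug top",S(plane("scene",[cs(160,265),cs(265,222)],.079)))
print("top tip",T(plane("top",[ct(326,152),ct(309,224)],.0635)))
print("top edges",T(plane("top",[ct(205,125),ct(195,204)],.0635+.013)))
o=bot.get_obs()["eef_pos"];print("tcp",S(np.array([o])),T(np.array([o])))
```

```text
scene tip [[-0.0928, 0.0161], [-0.0943, -0.0139]]
scene thick top end [[-0.2198, 0.0105], [-0.2322, -0.0159]]
scene lug top [[-0.0701, 0.0244], [-0.0779, -0.0199]]
top tip [[-0.0958, 0.019], [-0.0962, -0.0133]]
top edges [[-0.1487, 0.0186], [-0.1454, -0.0157]]
tcp [[-0.2107, 0.0004]] [[-0.213, 0.0016]]
```

```bash
python3 -m crank '[[[0,-0.0013,0.003],[0,0,0],0.02],[[0,0,0.002],[0,0,0],0.02],[[0,0,0],[0,0,0],0.02]]'; python3 -m crank '[[[0,0,0.001],[0,0,0],0.02],[[0,0,0],[0,0,0],0.02]]';python3 -m crank '[[[0,0,0.0007],[0,0,0],0.02],[[0,0,0],[0,0,0],0.02]]'
```

```text
t: 8.78
eef_pos: [0.6048, 0.0982, 0.0713]
tool_rot: [-0.0, 0.785, 0.619, -0.0]
contact_force: [0.6, -0.4, -0.7]
gripper_width: 0.366
t: 9.02
eef_pos: [0.6049, 0.0982, 0.0704]
tool_rot: [0.0, 0.785, 0.619, -0.0]
contact_force: [0.2, -0.5, -0.2]
gripper_width: 0.362
t: 9.28
eef_pos: [0.6049, 0.0982, 0.0697]
tool_rot: [-0.0, 0.785, 0.619, -0.0]
contact_force: [0.3, -0.7, -0.0]
gripper_width: 0.363
```

```bash
for i in 1; do python3 -m crank '[[[0,0,0.0007],[0,0,0],0.02],[[0,0,0],[0,0,0],0.02]]'; python3 -m crank '[[[0,0,0.0006],[0,0,0],0.02],[[0,0,0],[0,0,0],0.02]]'; done
```

```text
t: 9.52
eef_pos: [0.6049, 0.0983, 0.069]
tool_rot: [-0.0, 0.785, 0.619, -0.0]
contact_force: [-0.4, -0.5, -1.1]
gripper_width: 0.364
t: 9.78
eef_pos: [0.605, 0.0983, 0.0685]
tool_rot: [0.0, 0.785, 0.619, 0.0]
contact_force: [0.4, -0.2, -0.3]
gripper_width: 0.364
```

```bash
python3 -m crank '[[[0,0,0.0006],[0,0,0],0.02],[[0,0,0],[0,0,0],0.02]]'; python3 -m crank '[[[0,0,0.0006],[0,0,0],0.02],[[0,0,0],[0,0,0],0.02]]'; python3 -c "
from h import *
go([.605,.0983,.068],76.6)
im,d=bot.read_camera('scene');cv2.imwrite('pics/s7.png',cv2.resize(im[170:260,260:350,::-1],None,fx=6.5,fy=6.5,interpolation=cv2.INTER_CUBIC))"
```

```text
t: 10.02
eef_pos: [0.605, 0.0983, 0.0682]
tool_rot: [0.0, 0.785, 0.619, 0.0]
contact_force: [-1.3, 0.2, 3.1]
gripper_width: 0.362
t: 10.28
eef_pos: [0.6051, 0.0984, 0.0679]
tool_rot: [0.0, 0.785, 0.619, 0.0]
contact_force: [-2.3, 0.5, 7.8]
gripper_width: 0.361
t 10.275 pos [0.6051 0.0984 0.0679] tx yaw 76.5 tilt [ 4.e-04 -2.e-04 -1.e+00] F [-2.29  0.46  7.8 ]
shift [-0.0001 -0.0001 -0.0001] turn [ 0.03  0.   -0.1 ]
```

View pics/s7.png

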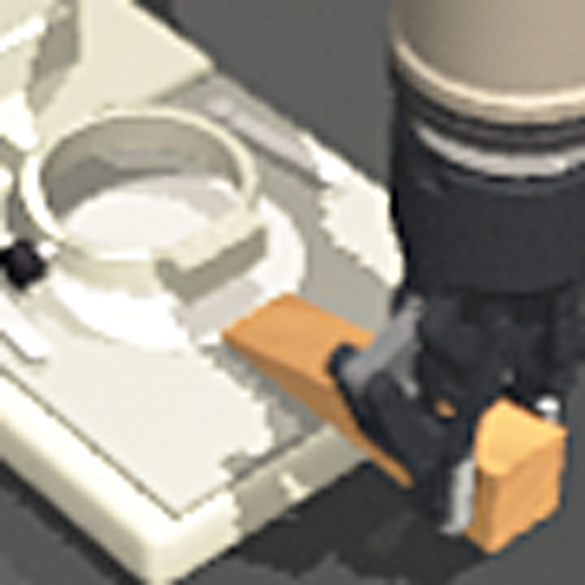

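```bash
python3 -m crank '[[[0,0,-0.0006],[0,0,0],0.02],[[0,0,0],[0,0,0],0.02]]'
python3 - <<'E'
from h import *
a=np.radians(-103.4);R=np.array([[np.cos(a),-np.sin(a)],[np.sin(a),np.cos(a)]])
S=lambda P:((P[:,:2]-np.array([.5574,-.1068]))@R).round(4).tolist()
cs=lambda x,y:[x/6.5+260-.42,y/6.5+170-.42]
print("tip",S(plane("scene",[cs(223,338),cs(291,295)],.0557)))
print(S(bot.get_obs()["eef_pos"][None]))
E
```

```text
t: 10.58
eef_pos: [0.605, 0.0983, 0.0681]
tool_rot: [0.0, 0.785, 0.619, 0.0]
contact_force: [-1.2, 0.7, 5.6]
gripper_width: 0.365
tip [[-0.0958, 0.0163], [-0.0952, -0.0177]]
[[-0.2106, -0.0012]]
```

```bash
cat > st.py <<'E'
from h import *
o=bot.get_obs();a=np.radians(-103.4);u=np.array([np.cos(a),np.sin(a)]);l=np.array([-u[1],u[0]])
p=o["eef_pos"];F=o["contact_force"];w,x,y,z=o["tool_rot"];m=Ro.from_quat([x,y,z,w]).as_matrix()
q=p[:2]-[.5574,-.1068]
print("t%.2f x %.4f y %.4f z %.4f yaw %.2f | push %.2f lat %.2f Fz %.2f"%(o["t"],q@u,q@l,p[2],np.degrees(np.arctan2(m[1,0],m[0,0])),-F[:2]@u,F[:2]@l,F[2]))
E
python3 -m crank '[[[0,0,-0.0004],[0,0,0],0.02],[[-0.006,0,0],[0,0,0],0.02],[[-0.006,0,0],[0,0,0],0.02],[[-0.006,0,0],[0,0,0],0.02],[[0,0,0],[0,0,0],0.02]]' >/dev/null; python3 st.py;  python3 -m crank '[[[-0.005,0,0],[0,0,0],0.02],[[-0.005,0,0],[0,0,0],0.02],[[0,0,0],[0,0,0],0.02]]'>/dev/null; python3 st.py
```

```text
t11.20 x -0.1911 y -0.0009 z 0.0682 yaw 76.43 | push -1.48 lat 0.06 Fz 3.80
t11.57 x -0.1818 y -0.0012 z 0.0683 yaw 76.47 | push 0.27 lat 0.95 Fz 4.71
```

```bash
for i in 1; do python3 -m crank '[[[-0.004,0,0],[0,0,0],0.02],[[-0.004,0,0],[0,0,0],0.02],[[0,0,0],[0,0,0],0.02]]' >/dev/null; python3 st.py; python3 -m crank '[[[-0.004,0,-0.0002],[0,0,0],0.02],[[-0.004,0,0],[0,0,0],0.02],[[0,0,0],[0,0,0],0.02]]' >/dev/null; python3 st.py; done
```

```text
t11.95 x -0.1755 y -0.0012 z 0.0685 yaw 76.54 | push 3.46 lat 0.61 Fz 4.04
t12.32 x -0.1676 y -0.0016 z 0.0685 yaw 76.56 | push 4.94 lat 0.14 Fz 3.82
```

Run:
```python
from h import *
im,d=bot.read_camera('scene');cv2.imwrite('pics/s8.png',cv2.resize(im[140:250,225:350,::-1],None,fx=5.3,fy=5.3,interpolation=cv2.INTER_CUBIC))
```

```text
(no output)
```

View pics/s8.png

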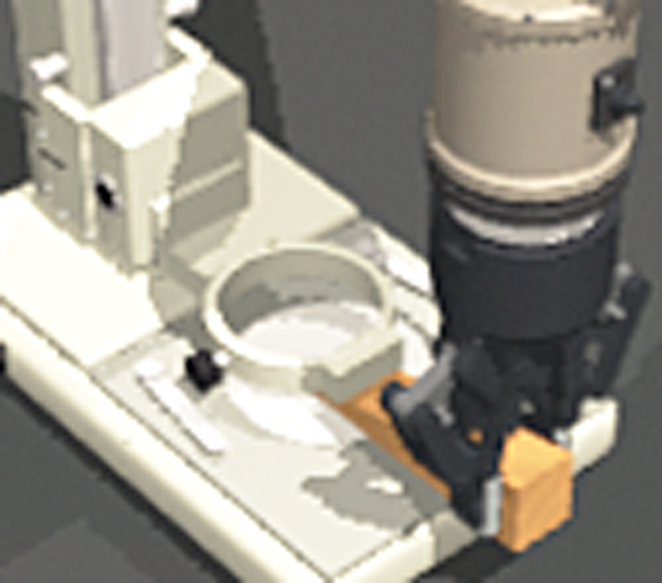

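```bash
python3 -m crank '[[[-0.004,0.0003,-0.0003],[0,0,0],0.02],[[-0.004,0,0],[0,0,0],0.02],[[0,0,0],[0,0,0],0.02]]' >/dev/null; python3 st.py; python3 -m crank '[[[-0.004,0,-0.0002],[0,0,0],0.02],[[-0.004,0,0],[0,0,0],0.02],[[0,0,0],[0,0,0],0.02]]' >/dev/null; python3 st.py; python3 -m crank '[[[-0.004,0,-0.0002],[0,0,0],0.02],[[-0.004,0,0],[0,0,0],0.02],[[0,0,0],[0,0,0],0.02]]' >/dev/null; python3 st.py
```

```text
t12.75 x -0.1592 y -0.0015 z 0.0685 yaw 76.54 | push 4.42 lat -0.61 Fz 2.58
t13.12 x -0.1508 y -0.0016 z 0.0685 yaw 76.53 | push 4.79 lat 0.29 Fz 0.78
t13.50 x -0.1421 y -0.0017 z 0.0685 yaw 76.50 | push 3.30 lat -0.88 Fz -0.46
```

```bash
python3 -m crank '[[[-0.002,0,0],[0,0,0],0.02],[[-0.002,0,0],[0,0,0],0.02],[[0,0,0],[0,0,0],0.02]]' >/dev/null; python3 st.py; python3 -m crank '[[[-0.002,0,0],[0,0,0],0.02],[[0,0,0],[0,0,0],0.02]]' >/dev/null; python3 st.py; python3 -m crank '[[[-0.001,0,0],[0,0,0],0.02],[[0,0,0],[0,0,0],0.02]]' >/dev/null; python3 st.py
python3 - <<'E'
from h import *
im,d=bot.read_camera('scene');cv2.imwrite('pics/s9.png',cv2.resize(im[95:250,215:350,::-1],None,fx=3.8,fy=3.8,interpolation=cv2.INTER_CUBIC))
E
```

```text
t13.88 x -0.1378 y -0.0014 z 0.0687 yaw 76.48 | push 2.70 lat 0.11 Fz -4.65
t14.12 x -0.1359 y -0.0013 z 0.0689 yaw 76.48 | push 2.18 lat 0.06 Fz -3.89
t14.38 x -0.1352 y -0.0012 z 0.0690 yaw 76.49 | push 2.83 lat -0.64 Fz -4.81
```

View pics/s9.png

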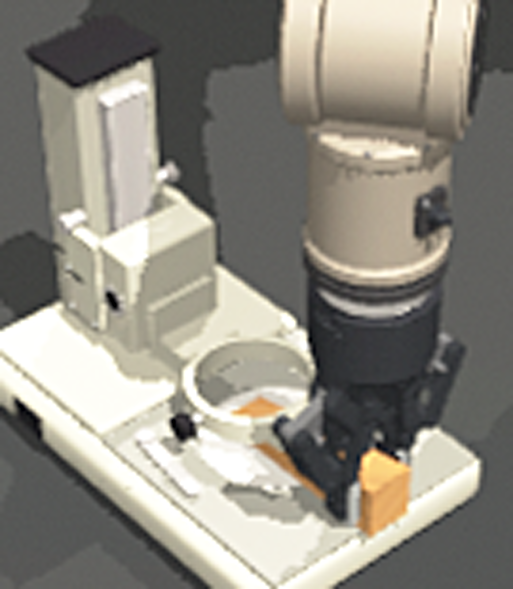

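```bash
python3 -m crank '[[[0,0,0.0005],[0,0,0],0.02],[[0,0,0],[0,0,0],0.02]]' >/dev/null; python3 st.py; python3 -m crank '[[[-0.001,0,0],[0,0,0],0.02],[[0,0,0],[0,0,0],0.02]]' >/dev/null; python3 st.py
```

```text
t14.68 x -0.1352 y -0.0012 z 0.0687 yaw 76.50 | push 1.26 lat -1.52 Fz -3.96
t14.93 x -0.1348 y -0.0010 z 0.0687 yaw 76.51 | push 2.88 lat 0.23 Fz -3.54
```

```bash
python3 -m crank '[[[0,0,0.0005],[0,0,0],0.02],[[0,0,0],[0,0,0],0.02]]' >/dev/null; python3 st.py; python3 -m crank '[[[-0.001,0,0],[0,0,0],0.02],[[0,0,0],[0,0,0],0.02]]' >/dev/null; python3 st.py; python3 -m crank '[[[-0.001,0,0],[0,0,0],0.02],[[0,0,0],[0,0,0],0.02]]' >/dev/null; python3 st.py
```

```text
t15.18 x -0.1347 y -0.0010 z 0.0685 yaw 76.52 | push 2.66 lat -1.55 Fz 1.66
t15.43 x -0.1341 y -0.0007 z 0.0685 yaw 76.53 | push 5.47 lat -0.86 Fz 0.20
t15.68 x -0.1331 y -0.0006 z 0.0685 yaw 76.53 | push 4.53 lat -0.01 Fz -0.30
```

```bash
python3 -m crank '[[[-0.001,0,0],[0,0,0],0.02],[[0,0,0],[0,0,0],0.02]]' >/dev/null; python3 st.py; python3 -m crank '[[[-0.001,0,0],[0,0,0],0.02],[[0,0,0],[0,0,0],0.02]]' >/dev/null; python3 st.py; python3 -m crank '[[[-0.001,0,0],[0,0,0],0.02],[[0,0,0],[0,0,0],0.02]]' >/dev/null; python3 st.py
```

```text
t15.93 x -0.1321 y -0.0005 z 0.0685 yaw 76.53 | push 5.09 lat -0.51 Fz -0.17
t16.18 x -0.1311 y -0.0005 z 0.0685 yaw 76.52 | push 5.03 lat -0.05 Fz -0.60
t16.43 x -0.1300 y -0.0005 z 0.0685 yaw 76.53 | push 5.46 lat 0.78 Fz 0.01
```

```bash
python3 -m crank '[[[-0.001,0,0],[0,0,0],0.02],[[0,0,0],[0,0,0],0.02]]' >/dev/null; python3 st.py; python3 -m crank '[[[-0.001,0,0],[0,0,0],0.02],[[0,0,0],[0,0,0],0.02]]' >/dev/null; python3 st.py; python3 -c "
from h import *
im,d=bot.read_camera('scene');cv2.imwrite('pics/s10.png',cv2.resize(im[120:210,215:315,::-1],None,fx=6,fy=6,interpolation=cv2.INTER_CUBIC))"
```

```text
t16.68 x -0.1290 y -0.0005 z 0.0685 yaw 76.53 | push 5.46 lat 0.69 Fz 0.12
t16.93 x -0.1284 y -0.0005 z 0.0685 yaw 76.54 | push 5.80 lat -0.41 Fz -0.19
```

View pics/s10.png

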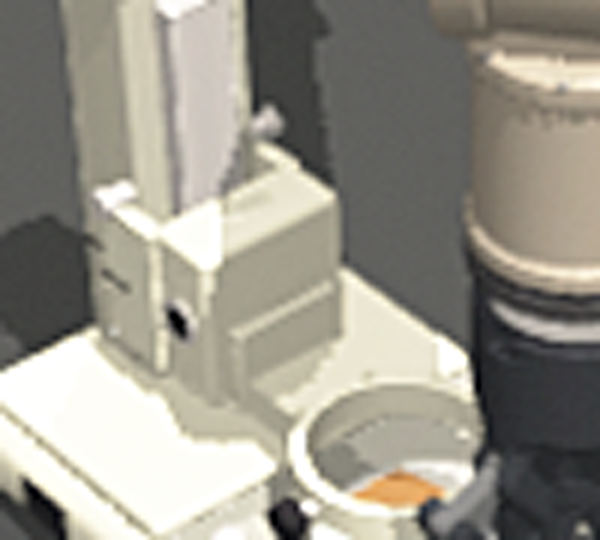

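The carriage top has nearly reached the left stop screw at crop (115,195), so I'll push on in small steps.

```bash
python3 -m crank '[[[-0.0007,0,0],[0,0,0],0.02],[[0,0,0],[0,0,0],0.02]]' >/dev/null; python3 st.py; python3 -m crank '[[[-0.0007,0,0],[0,0,0],0.02],[[0,0,0],[0,0,0],0.02]]' >/dev/null; python3 st.py; python3 -m crank '[[[-0.0005,0,0],[0,0,0],0.02],[[0,0,0],[0,0,0],0.02]]' >/dev/null; python3 st.py
```

```text
t17.23 x -0.1282 y -0.0005 z 0.0685 yaw 76.56 | push 7.33 lat 1.11 Fz -0.69
t17.48 x -0.1281 y -0.0005 z 0.0685 yaw 76.59 | push 8.47 lat 0.84 Fz -0.84
t17.73 x -0.1279 y -0.0006 z 0.0685 yaw 76.61 | push 9.27 lat -0.01 Fz -2.78
```

```bash
python3 -m crank '[[[-0.0007,0,0.0002],[0,0,0],0.02],[[0,0,0],[0,0,0],0.02]]' >/dev/null; python3 st.py; python3 -m crank '[[[-0.0007,0,0],[0,0,0],0.02],[[0,0,0],[0,0,0],0.02]]' >/dev/null; python3 st.py; python3 -m crank '[[[-0.0006,0,0],[0,0,0],0.02],[[0,0,0],[0,0,0],0.02],[[0,0,0],[0,0,0],0.02]]' >/dev/null; python3 st.py
```

```text
t17.98 x -0.1278 y -0.0006 z 0.0685 yaw 76.62 | push 10.26 lat -0.13 Fz -0.93
t18.23 x -0.1276 y -0.0006 z 0.0685 yaw 76.64 | push 11.10 lat -0.54 Fz -1.39
t18.60 x -0.1274 y -0.0006 z 0.0685 yaw 76.66 | push 11.38 lat -0.62 Fz -2.10
```

```bash
python3 -m crank '[[[-0.0008,0,0.0002],[0,0,0],0.02],[[0,0,0],[0,0,0],0.02]]' >/dev/null; python3 st.py; python3 -m crank '[[[-0.0008,0,0],[0,0,0],0.02],[[0,0,0],[0,0,0],0.02]]' >/dev/null; python3 st.py;  python3 -m crank '[[[-0.0006,0,0],[0,0,0],0.02],[[0,0,0],[0,0,0],0.02],[[0,0,0],[0,0,0],0.02]]' >/dev/null; python3 st.py
```

```text
t18.85 x -0.1273 y -0.0006 z 0.0685 yaw 76.69 | push 13.36 lat -0.64 Fz -1.41
t19.10 x -0.1271 y -0.0006 z 0.0685 yaw 76.72 | push 14.31 lat -0.59 Fz -2.44
t19.48 x -0.1270 y -0.0007 z 0.0685 yaw 76.74 | push 16.50 lat 0.38 Fz -1.83
```

```bash
python3 -m crank '[[[0.002,0,0],[0,0,0],0.02],[[0,0,0],[0,0,0],0.02]]' >/dev/null; python3 st.py; python3 -m crank '[[[0.001,0,0],[0,0,0],0.02],[[0,0,0],[0,0,0],0.02]]' >/dev/null; python3 st.py
```

```text
t19.73 x -0.1270 y -0.0006 z 0.0685 yaw 76.68 | push 11.41 lat -1.77 Fz -0.36
t19.98 x -0.1270 y -0.0007 z 0.0685 yaw 76.65 | push 7.91 lat -1.11 Fz 0.72
```

```bash
python3 -m crank '[[[0.0015,0,0],[0,0,0],0.02],[[0,0,0],[0,0,0],0.02]]' >/dev/null; python3 st.py; python3 -m crank '[[[0.0005,0.0004,0],[0,0,0],0.02],[[0,0,0],[0,0,0],0.02]]' >/dev/null; python3 st.py
```

```text
t20.23 x -0.1270 y -0.0006 z 0.0685 yaw 76.58 | push 5.50 lat -1.32 Fz 4.31
t20.48 x -0.1270 y -0.0005 z 0.0685 yaw 76.55 | push 4.55 lat -2.63 Fz 6.00
```

```bash
python3 -m crank '[[[0.001,-0.0006,-0.0005],[0,0,0],0.02],[[0,0,0],[0,0,0],0.02]]' >/dev/null; python3 st.py; python3 -m crank '[[[0.0005,0,0],[0,0,0],0.02],[[0,0,0],[0,0,0],0.02]]' 20 >/dev/null; python3 st.py;  python3 -m crank '[[[0,0,0],[0,0,0],0.034],[[0,0,0],[0,0,0],0.036],[[0,0,0],[0,0,0],0.04],[[0,0,0],[0,0,0],0.048],[[0,0,0],[0,0,0],0.06],[[0,0,0],[0,0,0],0.06]]'; python3 st.py
```

```text
t20.73 x -0.1271 y -0.0006 z 0.0685 yaw 76.50 | push 3.08 lat 1.47 Fz 1.58
t20.98 x -0.1271 y -0.0005 z 0.0685 yaw 76.47 | push -0.04 lat 3.62 Fz 1.73
t: 21.72
eef_pos: [0.5857, 0.0179, 0.0682]
tool_rot: [-0.0, 0.785, 0.619, -0.0]
contact_force: [-0.2, 0.1, -0.9]
gripper_width: 0.703
t21.73 x -0.1279 y -0.0014 z 0.0682 yaw 76.51 | push 0.03 lat -0.26 Fz -0.88
```

```bash
python3 -m crank '[[[0,0,-0.01],[0,0,0],0.06],[[0,0,-0.04],[0,0,0],0.06],[[0,0,-0.06],[0,0,0],0.06],[[0.05,0,-0.06],[0,0,0],0.06],[[0.06,0,-0.06],[0,0,0],0.06],[[0.06,-0.03,-0.02],[0,0,0],0.06],[[0.06,-0.03,0],[0,0,0],0.06],[[0.06,-0.03,0],[0,0,0],0.06],[[0,0,0],[0,0,0],0.06]]'
python3 - <<'E'
from h import *
for n in("scene","top"):
    im,d=bot.read_camera(n);np.save(n+"11.npy",im);np.save(n+"11d.npy",d)
    im=im[105:255,200:350] if n=="scene" else im[180:290,220:380]
    f=3.9 if n=="scene" else 4.9
    im=np.clip((im.astype(float)-90)*1.6,0,255).astype(np.uint8) if n=="scene" else im
    cv2.imwrite(f"pics/{n}11.png",cv2.resize(im[...,::-1],None,fx=f,fy=f,interpolation=cv2.INTER_CUBIC))
E
```

```text
t: 22.85
eef_pos: [0.5601, 0.2871, 0.2895]
tool_rot: [-0.002, 0.782, 0.623, 0.001]
contact_force: [0.1, -0.2, -0.2]
gripper_width: 0.701
```

View pics/scene11.png

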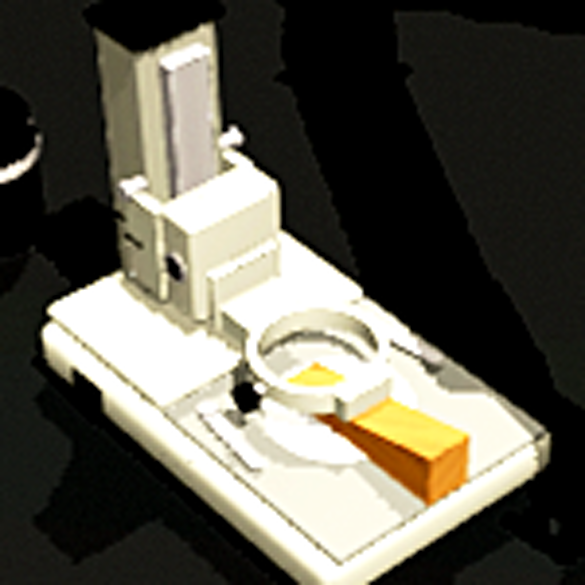

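View pics/top11.png

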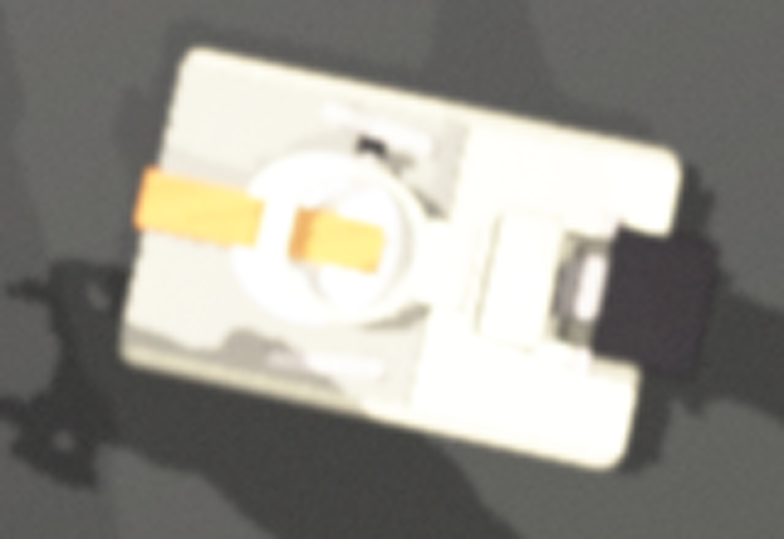

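```bash
python3 - <<'E'
from h import *
a=np.radians(-103.4);R=np.array([[np.cos(a),-np.sin(a)],[np.sin(a),np.cos(a)]])
S=lambda P:((P[:,:2]-np.array([.5574,-.1068]))@R).round(4).tolist()
cs=lambda x,y:[x/3.9+200-.37,y/3.9+105-.37]
print("thick end top",S(plane("scene",[cs(427,463),cs(468,437)],.0517+.039)))
print("tip",S(plane("scene",[cs(288,382),cs(317,363)],.0557)))
for n in("top","scene"):
  z=[]
  for k in("0","11"):
    d=np.load(n+k+"d.npy");uv,P=cloud(n,d,np.ones_like(d,bool));Q=(P[:,:2]-np.array([.5565,-.1077]))@R
    r=np.hypot(Q[:,0]+.025,Q[:,1]);s=(r>.038)&(r<.045)&(abs(Q[:,1])>.02)&(P[:,2]>.068)&(P[:,2]<.11)
    c=(Q[:,0]>.06)&(Q[:,0]<.09)&(abs(Q[:,1])<.03)&(P[:,2]>.09)&(P[:,2]<.18)
    z.append((np.percentile(P[s,2],70),np.percentile(P[c,2],70)))
  z=np.array(z);print(n,"ring/carriage z",z.round(4).tolist(),"lift",(z[1]-z[0]).round(4))
E
python3 -c "
import numpy as np,cv2
a=np.load('scene0.npy')[115:190,215:290,::-1];b=np.load('scene11.npy')[115:190,215:290,::-1]
cv2.imwrite('pics/cmp.png',cv2.resize(np.hstack([a,b]),None,fx=5.3,fy=5.3,interpolation=cv2.INTER_CUBIC))"
```

```text
thick end top [[-0.1499, 0.0181], [-0.1496, -0.0149]]
tip [[-0.012, 0.0098], [-0.0102, -0.0158]]
top ring/carriage z [[0.0803, 0.1436], [0.0917, 0.1557]] lift [0.0114 0.0121]
scene ring/carriage z [[0.0782, 0.16], [0.0893, 0.1619]] lift [0.0111 0.0018]
```

View pics/cmp.png

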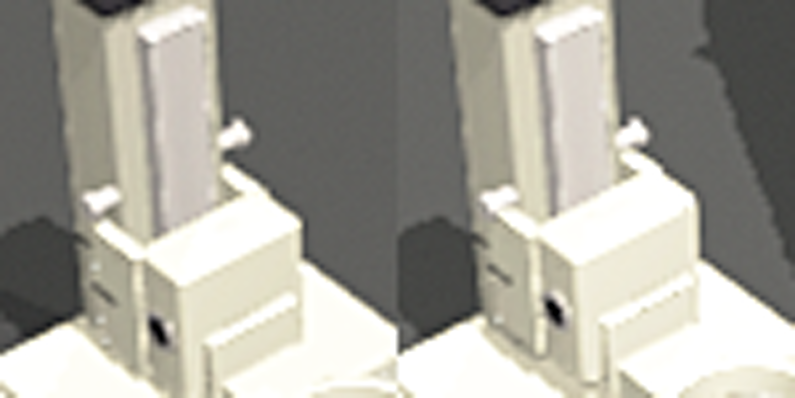

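```bash
python3 -c "
from station import bot
print(bot.hand_in(), bot.get_obs()['t'])"
```

```text
the job is handed in; nothing more can be done
the job is handed in; nothing more can be done
```

The wedge is in place and the holder is up against its stop screws. I gripped the wedge near its thick end and set it flat on the stage. I then slid it straight in, thin end first, under the middle of the lug, and handed the job in at about 23 s.

**Nip:** The push ran at about 5 N while the holder rose, then climbed steeply at the stop. I stopped at 16.5 N, slightly over the 14 N guide. By the given ratio that puts roughly 16–22 N on the wedge, within the 9–30 N limit. I eased the push off before opening the fingers and retreating.

**Last checks:**
- **Lift:** The top camera shows the carriage raised 12.1 mm and the ring 11.4 mm. The picture shows the carriage top against the stop screws.
- **Position:** The wedge lies within about 1 mm of the stand's centreline and about 0.5° of straight.
- **Surroundings:** I moved nothing else, and the arm ended well clear. I did not check the bystanders in a final picture.

**What disagreed or went less cleanly:**
- The scene camera's depth gave a carriage lift of only 1.8 mm. Its sampling patch mixed the side and top faces, so I dismissed it; the same camera's ring reading was 11.1 mm.
- One tip corner was hidden by the ring, so I judged the wedge's straightness from the visible edge.
- Midway the gripper carried about 4–5 N of the wedge's load for about 1 s. I lowered it back onto the stage before nipping.
- Setting the wedge down pressed on the stage with up to about 8 N for a moment, which I then backed off.

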